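# Slide the coaster between the tins to the carafe

### The job

The carafe needs its coaster: with the fingertips, push the loose cork coaster flat along the table through the narrow gap between the two tea tins until it is right up against the carafe behind them (touching it, or within about a centimetre). Only push it, never pinch or lift it off the table, do not force it against the tins, and leave the carafe, pepper mill, spice jar and candle where they stand.

Things in the scene. Friction and masses are not known exactly. Their poses are not given: they have to be found in the camera images.
- coaster: loose round cork coaster, plain light brown, 90 mm diameter, 9 mm thick, about 20 g, lying flat on the table left of the tins, seldom lined up with the gap. Origin: centre of its underside. Slides easily on the table. (A second coaster, fixed under a glass in the far right corner, is not part of the job.)
- tin_near: blue rectangular tea tin with lid, 64 mm (its x) by 90 mm (its y) by 62 mm high, standing fast (does not move when pushed), the one of the two nearer the robot. Origin: centre of its underside. Its x axis points along the gap, in the direction the coaster must travel (roughly to the robot's right, turned up to 0.35 rad either way); its y axis points to the other tin.
- tin_far: the second, identical tea tin (64 x 90 x 62 mm, standing fast), parallel to and level with tin_near on its +y side, farther from the robot. The two 64 mm long faces that look at each other leave a straight gap 96 to 99 mm wide (tin centres 186 to 189 mm apart along y) and 64 mm long. Origin and axes as for tin_near.
- carafe: glass coffee carafe with black lid and black bow handle, 128 mm high, 0.9 kg, standing loose on the table beyond the gap, nearly on its centre line, handle pointing away from the gap. Round belly of 122 mm diameter, foot of 104 mm. Origin: centre of its outline with handle, on the underside; the round body's axis is 21.5 mm from it along +x, the handle is at -x.
- carafe_axis (a point): point on the table plane on the vertical axis of the carafe's round body. A coaster that touches the carafe (its edge then lies just under the belly, against the foot) has its centre 98 mm from this point. There is room for the whole coaster between the tins and the carafe, with 20 to 45 mm to spare.
- mill: bystander: small glass pepper mill, 44 mm diameter, 90 mm high, loose, at the far side of the table; origin: centre of its underside
- spice_jar: bystander: spice jar with red cap, 45 mm diameter, 106 mm high, loose, at the far side of the table; origin: centre of its underside
- candle: bystander: tealight candle, 38 mm diameter, 15 mm high, loose, near the robot at the left; origin: centre of its underside
There are look-alikes about, which are no part of the job. What is shaped like the tin_near but yellow is not meant. What is shaped like the coaster but pink is not meant.

How it is judged (in metres and radians):
On the way:
1. the coaster is in the gap between the two tins (x of coaster in the frame of tin_near between -0.03 and 0.03 m and y of coaster in the frame of tin_near between 0.08 and 0.11 m and height (world z) of coaster below 0.008 m), for 0.05 s.
At the end, for the whole second after the job is handed in: The coaster lies flat and at rest on the table, wholly through the gap and beyond the tins, its centre within 118 mm of the carafe's axis (touching is about 98 mm, so within 20 mm of touching); the carafe stands upright within 12 mm of where it was (horizontal distance between coaster and carafe_axis below 0.118 m and x of coaster in the frame of tin_near above 0.072 m and height (world z) of coaster below 0.004 m and angle between each of coaster, carafe's own z axis and vertical below 0.05 rad and linear speed of each of coaster, carafe below 0.01 m/s and distance of carafe from where it was at the start of the episode below 0.012 m).
It fails at once if the coaster is lifted or tipped off the table (height (world z) of coaster above 0.012 m or angle between coaster's own z axis and vertical above 0.25 rad).
It fails at once if the coaster is squeezed or pressed hard (over 20 N from the fingers) (contact force between the fingers and coaster above 20 N).
It fails at once if a tin is pushed with more than 20 N (contact force between any of tin_near, tin_far and anything else above 20 N).
It fails at once if the carafe is shoved more than 15 mm or tipped (distance of carafe from where it was at the start of the episode above 0.015 m or angle between carafe's own z axis and vertical above 0.2 rad).
It fails at once if the pepper mill, spice jar or candle is moved more than 15 mm or tipped (distance of any of mill, spice_jar, candle from where it was at the start of the episode above 0.015 m or angle between any of mill, spice_jar, candle's own z axis and vertical above 0.3 rad).
It also fails if it takes over 54 s, if anything falls off the work surface, if the arm or the gripper's body presses on something with over 40 N, if the wrist force passes 120 N, or if a joint passes its speed limit or range.

### The arm

A 6-joint arm with a two-finger parallel gripper is mounted at the origin on a cart in front of the work surface, level with it; the furniture and walls round the work are solid. World frame = base frame: x ahead of the robot, y to its left, z up, the work surface at z = 0. Lengths are in m, angles in degrees, forces in N, time in s.
With the tool pointing down it reaches from about 0.4 to 0.825 m from the base axis. Payload 7 kg.
Tool frame: the origin (TCP) lies midway between the tips of the shut fingers; the grasp point (between the pads) lies 19 mm behind it; z points along the fingers, y is the line along which they close (so a half turn about z gives the same grasp; the last joint's range is limited). The gripper opens to 88 mm and grips with 3 to 60 N. Pads are 19 mm wide; open, the fingers measure 130 mm over their backs; the gripper's body (78 mm by 193 mm) begins 47 mm behind the grasp point.
Start: joints at [-49.899, 20.546, 0.682, 0, -70.136, -16.507], TCP at [0.27, -0.619, 0.227] pointing down, gripper open.
Joint ranges: [-176.03, 176.03], [-82.01, 121.73], [-58.28, 71.71], [-173.87, 95.51], [-174.79, -0.11], [-173.66, 173.66]. Speed limits (degrees/s): [136.94, 136.94, 172.46, 180, 180, 180].

### API

Orientations are given as [roll, pitch, yaw] about the fixed x, y, z axes, in that order (R = Rz(yaw) Ry(pitch) Rx(roll)).
In Python, from plant import ctrl gives the robot as it stands.
- The arm moves only by the tool arm_command, never from a script. Its argument "steps" is a list of rows, each an object with "translation": the shift along the tool's x, y, z in mm, a list of three; "rotation": the turn, a rotation vector about the tool's x, y, z in units of 5 degrees (1.0 is 5 degrees), a list of three; "claw": the finger opening in mm, from 0 to 87.6. In form: [{"translation": [x, y, z], "rotation": [rx, ry, rz], "claw": claw}, ...]. A call has 1 to 5 rows; each row is the pose to reach, as a shift and turn from the pose commanded when the call began, along the tool's axes at that moment; what a row does not reach only later rows make up. A row lasts 1/10 s, in which the tool goes at most 50 mm and 8.59 degrees, less where a joint would pass 70% of its speed; a pose out of reach is approached as far as the arm can. A call with a gripper value outside its range is refused whole. The fingers move at their own pace and stop on an object; the grip force is fixed at half the most. Time passes only in rows, so rows that repeat a pose let the fingers close. It gives the time, the measured TCP pose, the force, the opening and the grip force at its end, in the units of the state.
- ctrl.get_obs(): the state, without advancing time (a new reading comes with each control period).
- ctrl.snapshot(name): name is "side" or "top"; returns (picture, depth): 480x640x3 uint8, red, green, blue; 480x640 float32, m along the optical axis (not along the pixel's ray), 0 where there is no reading.
- ctrl.calibration(name): a dict with "vertical_fov" (degrees; the focal length in pixels is half the picture's height over the tangent of half this angle, whatever the lens; pixels are square), "cx", "cy" (the principal point, pixels), "k1" (the pictures are not rectified: a ray, as slopes to the right and down, at radius r is drawn at 1 + k1 r^2 times it, then the intrinsics apply), "rvec" (rotation vector, rad) and "tvec" (3), from world to camera coordinates, as OpenCV has them. Camera axes: x right, y down, z forward; pixel columns grow to the right and rows downward; lengths in m; the calibration is good to about 2 mm. A picture is of the moment at which its call begins. calibration takes no time and is no camera call.
- ctrl.close_job(): hands the job in; it is judged then, once.
The state is a dict: "clock": time; "joint_pos": joint angles; "qvel": joint speeds; "tau": joint torques, N m; "tool_pos": TCP position; "orientation": TCP orientation; "force": force on the tool from outside, world axes, zero at the start; "moment": the same for the moment, N m; "opening": finger opening in m; "gripper_force": force on a finger pad.
Only numpy, scipy, OpenCV 4.12 (cv2) and the standard library are available. Lean on these libraries where they do the work, as an engineer would, in place of code of your own. Each camera call takes 0.05 s, during which the arm holds its last target. There are 200 camera calls.

## Working session

There is one attempt and no reset: what is moved stays moved. The work goes in short steps, Python scripts to look and compute and a tool call to move; the robot and the scene stay as the last step left them, time stands still between calls to the robot, and variables do not carry over. Pictures are saved under pics/ and viewed, at most 10 in all, crops included, and the job is handed in when it is done.

Besides the shell and the picture viewer there is one more tool, called after ">>>" as name(argument=value, ...), one argument or row to a line, values as JSON. arm_command: Moves the arm, as the interface text tells. Its arguments: {"type":"object","properties":{"steps":{"type":"array"}},"required":["steps"]}

```bash
mkdir -p pics; ls
cat > h.py <<'E'
import numpy as np, cv2
from plant import ctrl
def cal(n):
    c=ctrl.calibration(n); f=240/np.tan(np.radians(c['vertical_fov'])/2)
    R,_=cv2.Rodrigues(np.array(c['rvec'],float)); return f,c['cx'],c['cy'],c['k1'],R,np.array(c['tvec'],float)
def cloud(n,d):
    f,cx,cy,k1,R,t=cal(n)
    v,u=np.mgrid[:480,:640]; xd=(u-cx)/f; yd=(v-cy)/f; x,y=xd.copy(),yd.copy()
    for _ in range(15):
        s=1+k1*(x*x+y*y); x,y=xd/s,yd/s
    P=np.stack([x*d,y*d,d],-1)-t
    W=P@R; W[d<=0]=np.nan; return W
def save(n,name):
    p,d=ctrl.snapshot(n); cv2.imwrite(f'pics/{name}.png',p[:,:,::-1]); np.savez(f'{name}.npz',p=p,d=d); return p,cloud(n,d)
E
python3 - <<'E'
from h import *
for n in('top','side'):
    p,W=save(n,n+'0'); print(n,W[240,320],W[100,100],W[400,500])
    print(ctrl.calibration(n))
print(ctrl.get_obs())
E
```

```text
pics
top [ 0.55568278  0.03004621 -0.00122916] [ 1.18456844  0.86239469 -0.75171291] [ 0.06118541 -0.60834977 -0.74592011]
{'vertical_fov': 48.20479810876049, 'cx': 315.42638219102304, 'cy': 240.14248635921882, 'k1': -0.13415245819466198, 'rvec': array([ 2.15400836, -2.17144264,  0.11481876]), 'tvec': array([0.04431758, 0.55159943, 1.10338147])}
side [0.59464697 0.00098372 0.00111698] [ 1.83453083 -0.34806532  0.0525145 ] [ 0.31850728 -0.64023995 -0.74707014]
{'vertical_fov': 43.19709567235545, 'cx': 323.09233515378065, 'cy': 237.32717623741604, 'k1': -0.02014745128270736, 'rvec': array([ 0.76015037, -2.30977162,  1.45134995]), 'tvec': array([0.47654384, 0.16774429, 1.00692336])}
{'clock': 0.1, 'joint_pos': array([-4.98975475e+01,  2.05875243e+01,  6.39620368e-01, -1.72991044e-02,
       -7.01368865e+01, -1.65066674e+01]), 'qvel': array([-0.00968537, -0.14798138,  0.15765472, -0.02734745, -0.00574525,
       -0.09957815]), 'tau': array([-9.47032167e-04, -5.84159231e+01,  2.93752599e+01,  7.01544598e+00,
        1.01544600e-02, -5.07614857e-05]), 'tool_pos': array([ 0.26998465, -0.61817634,  0.22572012]), 'orientation': array([ 1.79914083e+02, -8.50043668e-03, -1.56410098e+02]), 'force': array([0.35074089, 0.19059703, 0.43213433]), 'moment': array([ 0.02108274,  0.03199145, -0.02667139]), 'gripper_force': 0.0, 'opening': 0.08779343379252795}
```

View pics/top0.png

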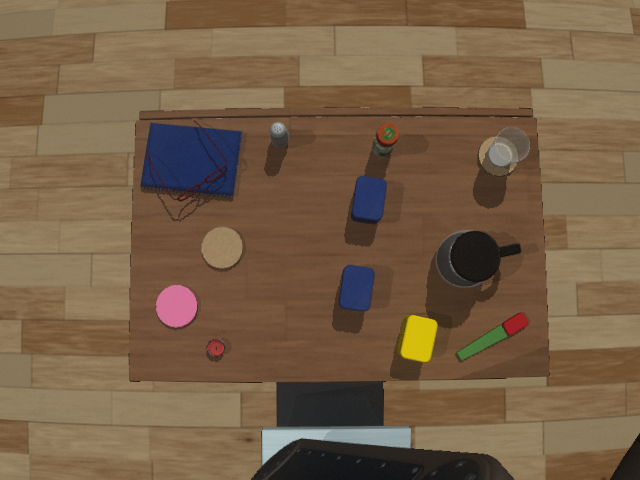

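View pics/side0.png

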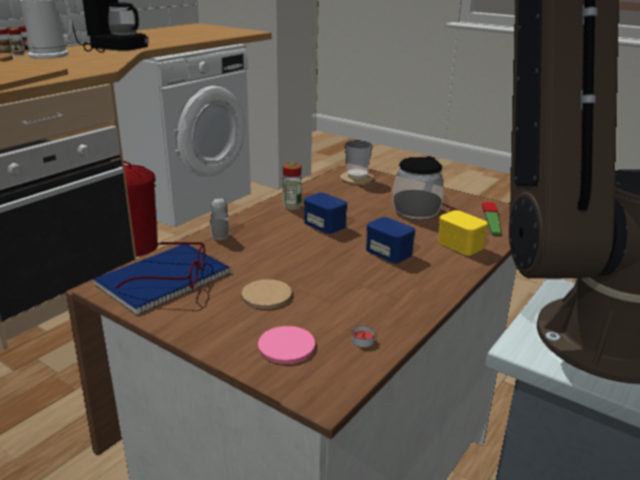

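The top view shows the coaster at (222,248), the tins at (357,288) and (369,199), and the carafe lid at (475,257) with its handle to the right. The candle is at (216,348), the mill at (279,133) and the jar at (387,135). The side view agrees.

```bash
cat > m.py <<'E'
from h import *
def comp(mask,seed):
    n,l=cv2.connectedComponents(mask.astype(np.uint8)); k=l[seed[1],seed[0]]; return (l==k)&mask if k else None
def measure(p,W):
    hsv=cv2.cvtColor(p,cv2.COLOR_RGB2HSV); Z=W[...,2]; r={}
    for nm,s in(('near',(357,288)),('far',(369,199))):
        m=(Z>.052)&(Z<.075)&(hsv[...,0]>100)&(hsv[...,0]<130)&(hsv[...,1]>120)
        c=comp(m,s); q=W[c][:,:2].astype(np.float32); re=cv2.minAreaRect(q*1000); r[nm]=np.array(re[0])/1000
        print(nm,np.median(W[c][:,2]),re,q.mean(0),c.sum())
    return r
if __name__=='__main__':
    z=np.load('top0.npz'); p=z['p']; W=cloud('top',z['d']); r=measure(p,W); Z=W[...,2]
    d=r['far']-r['near']; print('d',np.linalg.norm(d),'gap dir deg',np.degrees(np.arctan2(-d[0],d[1]))-0)
    g=p.astype(int); print('coaster rgb',g[248,222],'table',g[248,280])
    m=(g.sum(2)>300)&(abs(Z)<.03)&(g[...,0]-g[...,2]<150); m[:,300:]=0
    c=comp(m,(222,248)); q=W[c]; re=cv2.minAreaRect(q[:,:2].astype(np.float32)*1000); print('coaster',q.mean(0),np.median(q[:,2]),re,cv2.minEnclosingCircle(q[:,:2].astype(np.float32)))
    c=(Z>.105)&(Z<.15); c[:,:420]=0;c[:,520:]=0;c[:200]=0;c[310:]=0
    k=c&(p.max(2)<60); q=W[k];print('lid',np.nanmedian(q,0),cv2.minAreaRect(q[:,:2].astype(np.float32)*1000))
    for n,(u,v) in dict(candle=(216,348),mill=(279,130),jar=(387,135)).items(): print(n,W[v,u])
    hi=[(w.round(3)) for w in W[[257,257,257,250],[475,455,498,515]]];print(hi)
    print('edges',W[247,135],W[120,330],W[378,330],W[247,540])
E
python3 m.py
```

```text
near 0.061482365739492104 ((450.8695068359375, -42.67649841308594), (61.98267364501953, 87.47454071044922), 80.70944213867188) [ 0.45054537 -0.04259356] 1263
far 0.061662600214070135 ((636.609375, -71.91130065917969), (62.09780502319336, 88.82420349121094), 81.32872009277344) [ 0.6360871  -0.07167931] 1202
d 0.18802652017194685 gap dir deg -98.9447711171519
coaster rgb [154 130  96] table [113  81  54]
coaster [0.54123081 0.24335235 0.00847735] 0.008531262597709534 ((541.92626953125, 243.83334350585938), (90.35057830810547, 89.28839111328125), 27.37567901611328) ((0.5419456958770752, 0.244924396276474), 0.04647775739431381)
lid [ 0.51085337 -0.27480611  0.12501139] ((502.835205078125, -291.6431884765625), (136.3235321044922, 100.88590240478516), 72.46234130859375)
candle [0.32529439 0.2527602  0.01319287]
mill [0.77512908 0.1131274  0.08823848]
jar [ 0.75529514 -0.10660336  0.1119417 ]
[array([ 0.506, -0.271,  0.127]), array([ 0.506, -0.231,  0.127]), array([ 0.506, -0.319,  0.122]), array([ 0.519, -0.356,  0.117])]
edges [ 0.54370699  0.43911153 -0.00296649] [ 0.82641368  0.00516742 -0.00118334] [0.25989627 0.01128312 0.00131444] [ 0.53559962 -0.45684464  0.00288079]
```

```bash
cat > go.py <<'E'
# python3 go.py x y z yaw | tin-frame (s,l from gap mid): go.py -t s l z relyaw
import sys
from h import *
from scipy.spatial.transform import Rotation as Ro
a=sys.argv[1:]; H=-98.95; M=np.array([.5437,-.0573]); ex=np.array([np.cos(np.radians(H)),np.sin(np.radians(H))]); ey=np.array([-ex[1],ex[0]])
o=ctrl.get_obs(); P=o['tool_pos']; R=Ro.from_euler('xyz',o['orientation'],degrees=True)
t='-t' in a; v=[float(i) for i in a if i!='-t']
if v:
    xy=M+v[0]*ex+v[1]*ey if t else np.array(v[:2]); yaw=v[3]+(H if t else 0)
    T=np.array([*xy,v[2]]); Rt=Ro.from_euler('xyz',[180,0,yaw],degrees=True)
    print('translation',(R.inv().apply(T-P)*1000).round(1),'rotation',(np.degrees((R.inv()*Rt).as_rotvec())/5).round(2))
print('now',P.round(4),'rpy',o['orientation'].round(2),'s,l',((P[:2]-M)@np.c_[ex,ey]).round(4),'clk',o['clock'],'F',o['force'].round(1))
E
python3 go.py 0.529 0.318 0.2 -80.6
```

```text
translation [-612.   754.2   26.8] rotation [ 2.000e-02  1.000e-02 -1.516e+01]
now [ 0.27   -0.6182  0.2257] rpy [ 1.7991e+02 -1.0000e-02 -1.5641e+02] s,l [ 0.5966 -0.1831] clk 0.1 F [0.4 0.2 0.4]
```

>>> arm_command(
  steps=[
    {"translation":[-31,38,0],"rotation":[0,0,-0.8],"claw":40},
    {"translation":[-62,76,0],"rotation":[0,0,-1.6],"claw":40},
    {"translation":[-93,114,0],"rotation":[0,0,-2.4],"claw":40},
    {"translation":[-124,152,0],"rotation":[0,0,-3.2],"claw":40},
    {"translation":[-155,190,0],"rotation":[0,0,-4],"claw":40},
  ],
)

```text
clock: 0.6
tool_pos: [0.3361, -0.3805, 0.2262]
orientation: [180.0, 0.0, -136.3]
force: [2.4, 0.9, 0.2]
opening: 0.0533
gripper_force: 0.0
```

```bash
python3 go.py 0.529 0.318 0.2 -80.6
```

```text
translation [-622.3  371.3   26.4] rotation [  0.     0.   -11.13]
now [ 0.3361 -0.3805  0.2262] rpy [ 179.98    0.   -136.26] s,l [ 0.3516 -0.1548] clk 0.6 F [2.4 0.9 0.2]
```

>>> arm_command(
  steps=[
    {"translation":[-41,25,0],"rotation":[0,0,-0.8],"claw":40},
    {"translation":[-82,50,0],"rotation":[0,0,-1.6],"claw":40},
    {"translation":[-123,75,0],"rotation":[0,0,-2.4],"claw":40},
    {"translation":[-164,100,0],"rotation":[0,0,-3.2],"claw":40},
    {"translation":[-205,125,0],"rotation":[0,0,-4],"claw":40},
  ],
)

```text
clock: 1.1
tool_pos: [0.3983, -0.1487, 0.2267]
orientation: [-180.0, 0.0, -116.2]
force: [1.6, 0.3, -0.2]
opening: 0.0401
gripper_force: 0.0
```

```bash
python3 go.py 0.529 0.318 0.2 -80.6
```

```text
translation [-476.4   89.1   26.8] rotation [-0.01  0.   -7.13]
now [ 0.3983 -0.1487  0.2267] rpy [-1.7998e+02  2.0000e-02 -1.1625e+02] s,l [ 0.1129 -0.1295] clk 1.1 F [ 1.6  0.3 -0.2]
```

>>> arm_command(
  steps=[
    {"translation":[-47,9,0],"rotation":[0,0,-0.8],"claw":40},
    {"translation":[-94,18,0],"rotation":[0,0,-1.6],"claw":40},
    {"translation":[-141,27,0],"rotation":[0,0,-2.4],"claw":40},
    {"translation":[-188,36,0],"rotation":[0,0,-3.2],"claw":40},
    {"translation":[-235,45,0],"rotation":[0,0,-4],"claw":40},
  ],
)

```text
clock: 1.6
tool_pos: [0.4625, 0.0821, 0.2267]
orientation: [-180.0, 0.0, -96.2]
force: [1.1, -1.3, -0.3]
opening: 0.0399
gripper_force: 0.0
```

```bash
python3 go.py 0.529 0.318 0.1 -80.6
```

```text
translation [-241.7  -40.6  126.7] rotation [-0.    0.   -3.12]
now [0.4625 0.0821 0.2267] rpy [-1.7999e+02  2.0000e-02 -9.6210e+01] s,l [-0.125  -0.1019] clk 1.6 F [ 1.1 -1.3 -0.3]
```

>>> arm_command(
  steps=[
    {"translation":[-48,-8,0],"rotation":[0,0,-0.8],"claw":40},
    {"translation":[-96,-16,0],"rotation":[0,0,-1.6],"claw":40},
    {"translation":[-144,-24,0],"rotation":[0,0,-2.4],"claw":40},
    {"translation":[-192,-32,0],"rotation":[0,0,-3.1],"claw":40},
    {"translation":[-230,-40,30],"rotation":[0,0,-3.1],"claw":40},
  ],
)

```text
clock: 2.1
tool_pos: [0.5303, 0.3082, 0.1997]
orientation: [-179.6, 0.2, -80.7]
force: [-0.3, 0.5, -0.1]
opening: 0.0401
gripper_force: 0.0
```

```bash
python3 go.py 0.529 0.318 0.06 -80.6
```

```text
translation [ -9.4   0.6 139.7] rotation [-0.07  0.04 -0.02]
now [0.5303 0.3082 0.1997] rpy [-179.64    0.19  -80.68] s,l [-0.359  -0.0701] clk 2.1 F [-0.3  0.5 -0.1]
```

>>> arm_command(
  steps=[
    {"translation":[-4,0,40],"rotation":[0,0,0],"claw":40},
    {"translation":[-6,0,80],"rotation":[0,0,0],"claw":40},
    {"translation":[-6,0,120],"rotation":[0,0,0],"claw":40},
    {"translation":[-6,0,140],"rotation":[0,0,0],"claw":40},
    {"translation":[-6,0,140],"rotation":[0,0,0],"claw":40},
  ],
)

```text
clock: 2.6
tool_pos: [0.5251, 0.3081, 0.0527]
orientation: [179.7, -0.2, -80.9]
force: [0.2, -0.3, -0.7]
opening: 0.0403
gripper_force: 0.0
```

```bash
python3 go.py 0.529 0.318 0.005 -80.6; python3 -c "
from h import *
save('top','top1')"
```

```text
translation [-9.3 -5.7 47.7] rotation [ 0.07 -0.05 -0.07]
now [0.5251 0.3081 0.0527] rpy [179.66  -0.23 -80.93] s,l [-0.3581 -0.0753] clk 2.6 F [ 0.2 -0.3 -0.7]
```

View pics/top1.png

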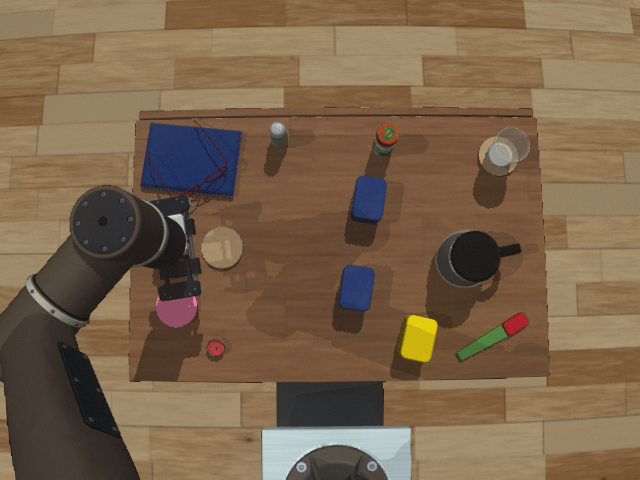

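The picture shows the gripper at (180,250), behind the coaster at (222,248), with the tins and carafe unchanged. I'm lowering it now.

>>> arm_command(
  steps=[
    {"translation":[-9,-6,20],"rotation":[0,0,0],"claw":40},
    {"translation":[-9,-6,35],"rotation":[0,0,0],"claw":40},
    {"translation":[-9,-6,44],"rotation":[0,0,0],"claw":40},
    {"translation":[-9,-6,47],"rotation":[0,0,0],"claw":40},
    {"translation":[-9,-6,47],"rotation":[0,0,0],"claw":40},
  ],
)

```text
clock: 3.15
tool_pos: [0.5319, 0.32, 0.0103]
orientation: [-180.0, 0.0, -80.9]
force: [-0.4, -0.8, -0.3]
opening: 0.0399
gripper_force: 0.0
```

```bash
python3 go.py -t -0.19 -0.013 0.005 18.3
```

```text
translation [189.7   1.5   5.2] rotation [-0.01  0.   -0.05]
now [0.5319 0.32   0.0103] rpy [-1.7996e+02  2.0000e-02 -8.0900e+01] s,l [-0.3709 -0.0704] clk 3.15 F [-0.4 -0.8 -0.3]
```

>>> arm_command(
  steps=[
    {"translation":[2,0,5],"rotation":[0,0,0],"claw":40},
    {"translation":[8,0,5],"rotation":[0,0,0],"claw":40},
    {"translation":[16,0,5],"rotation":[0,0,0],"claw":40},
    {"translation":[26,0,5],"rotation":[0,0,0],"claw":40},
    {"translation":[38,0,5],"rotation":[0,0,0],"claw":40},
  ],
)

```text
clock: 3.65
tool_pos: [0.5378, 0.2814, 0.0048]
orientation: [-180.0, 0.0, -80.9]
force: [0.5, 0.1, -0.3]
opening: 0.0395
gripper_force: 0.1
```

```bash
python3 go.py -t -0.1975 -0.0157 0.005 18.3
```

```text
translation [142.8   1.5  -0.2] rotation [-0.    0.   -0.05]
now [0.5378 0.2814 0.0048] rpy [-1.7999e+02  1.0000e-02 -8.0900e+01] s,l [-0.3337 -0.0585] clk 3.65 F [ 0.5  0.1 -0.3]
```

>>> arm_command(
  steps=[
    {"translation":[12,0,0],"rotation":[0,0,0],"claw":40},
    {"translation":[24,0,0],"rotation":[0,0,0],"claw":40},
    {"translation":[36,0,0],"rotation":[0,0,0],"claw":40},
    {"translation":[48,1,0],"rotation":[0,0,0],"claw":40},
    {"translation":[60,1,0],"rotation":[0,0,0],"claw":40},
  ],
)

```text
clock: 4.15
tool_pos: [0.5461, 0.2218, 0.0046]
orientation: [180.0, 0.0, -80.9]
force: [-0.4, 0.0, 1.1]
opening: 0.0401
gripper_force: 0.2
```

>>> arm_command(
  steps=[
    {"translation":[12,0,0],"rotation":[0,0,0],"claw":40},
    {"translation":[24,0,0],"rotation":[0,0,0],"claw":40},
    {"translation":[36,0,0],"rotation":[0,0,0],"claw":40},
    {"translation":[48,0,0],"rotation":[0,0,0],"claw":40},
    {"translation":[60,0,0],"rotation":[0,0,0],"claw":40},
  ],
)

```text
clock: 4.65
tool_pos: [0.5557, 0.1627, 0.0046]
orientation: [-180.0, 0.0, -80.9]
force: [0.1, 1.9, 0.4]
opening: 0.04
gripper_force: 0.2
```

```bash
python3 go.py -t -0.1975 -0.0157 0.005 18.3
```

```text
translation [22.7  0.4 -0.4] rotation [-0.    0.   -0.05]
now [0.5557 0.1627 0.0046] rpy [-180.      0.    -80.91] s,l [-0.2192 -0.0223] clk 4.65 F [0.1 1.9 0.4]
```

Finish push 1, back off 25 mm, then look.

>>> arm_command(
  steps=[
    {"translation":[8,0,0],"rotation":[0,0,0],"claw":40},
    {"translation":[15,0,0],"rotation":[0,0,0],"claw":40},
    {"translation":[20,0,0],"rotation":[0,0,0],"claw":40},
    {"translation":[22,0,0],"rotation":[0,0,0],"claw":40},
    {"translation":[18,0,0],"rotation":[0,0,0],"claw":40},
  ],
)

```text
clock: 5.15
tool_pos: [0.5584, 0.1455, 0.0045]
orientation: [180.0, -0.0, -80.9]
force: [0.7, -0.5, 0.8]
opening: 0.0402
gripper_force: 0.0
```

>>> arm_command(
  steps=[
    {"translation":[-10,0,0],"rotation":[0,0,0],"claw":40},
    {"translation":[-25,0,0],"rotation":[0,0,0],"claw":40},
    {"translation":[-40,0,0],"rotation":[0,0,0],"claw":40},
    {"translation":[-50,0,0],"rotation":[0,0,0],"claw":40},
    {"translation":[-50,0,0],"rotation":[0,0,0],"claw":40},
  ],
)

```text
clock: 5.65
tool_pos: [0.5503, 0.1974, 0.0046]
orientation: [-180.0, 0.0, -80.8]
force: [-0.1, 0.4, -0.0]
opening: 0.0401
gripper_force: 0.0
```

```bash
cat > coa.py <<'E'
from m import *
H=-98.95; M=np.array([.5437,-.0573]); ex=np.array([np.cos(np.radians(H)),np.sin(np.radians(H))]); ey=np.array([-ex[1],ex[0]])
import sys
for n in sys.argv[2:]:
    p,W=save(n,n+sys.argv[1]); q=p.astype(int); X=(W[...,:2]-M)@np.c_[ex,ey]
    m=(W[...,2]>.003)&(W[...,2]<.016)&(q.sum(2)>260)&(abs(X[...,1])<.12)&(X[...,0]>-.4)&(X[...,0]<.16)
    k,l,st,ce=cv2.connectedComponentsWithStats(m.astype(np.uint8)); i=1+st[1:,4].argmax(); x=X[l==i].astype(np.float32)
    print(n,'s,l mean',x.mean(0),'min',x.min(0),'max',x.max(0),'circle',cv2.minEnclosingCircle(x),len(x),'px',ce[i])
E
python3 coa.py 2 top side; python3 go.py -t -0.225 0 0.005 0
```

```text
top s,l mean [-0.15198557  0.00103252] min [-0.19651131 -0.04305613] max [-0.10790728  0.04576432] circle ((-0.1521037518978119, 0.0011360771022737026), 0.04533511772751808) 1344 px [290.95610119 233.91592262]
side s,l mean [-0.17673588 -0.02450388] min [-0.1903761  -0.03768177] max [-0.16463675 -0.01231079] circle ((-0.17578206956386566, -0.023252112790942192), 0.015396255068480968) 51 px [303.8627451  264.60784314]
translation [ 35.  -23.2  -0.5] rotation [ 0.   -0.    3.62]
now [0.5502 0.1959 0.0045] rpy [ 1.7998e+02 -1.0000e-02 -8.0840e+01] s,l [-0.2511 -0.033 ] clk 5.75 F [ 0.4  0.1 -0.2]
```

View pics/top2.png

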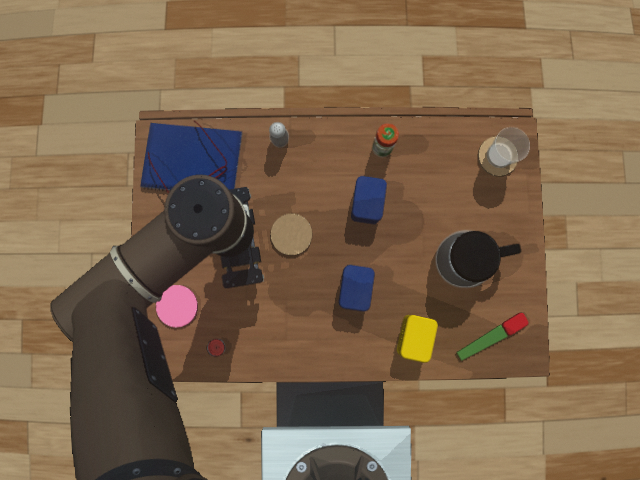

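The coaster is at (291,234), nearly on the gap line (s=-152, l=+1 mm), and everything else is undisturbed. Next I align the tool with the gap.

>>> arm_command(
  steps=[
    {"translation":[0,-8,0],"rotation":[0,0,0.9],"claw":40},
    {"translation":[8,-16,0],"rotation":[0,0,1.8],"claw":40},
    {"translation":[18,-21,0],"rotation":[0,0,2.7],"claw":40},
    {"translation":[27,-23,0],"rotation":[0,0,3.6],"claw":40},
    {"translation":[29,-23,0],"rotation":[0,0,3.6],"claw":40},
  ],
)

```text
clock: 6.25
tool_pos: [0.5779, 0.169, 0.0044]
orientation: [180.0, -0.0, -99.1]
force: [-0.2, -0.7, -0.6]
opening: 0.04
gripper_force: 0.0
```

```bash
python3 go.py -t -0.13 -0.0005 0.0045 0
```

```text
translation [98.9 -1.1 -0.1] rotation [ 0.01 -0.   -0.02]
now [0.5779 0.169  0.0044] rpy [ 1.7997e+02 -2.0000e-02 -9.9050e+01] s,l [-0.2289 -0.0014] clk 6.25 F [-0.2 -0.7 -0.6]
```

>>> arm_command(
  steps=[
    {"translation":[8,-1,0],"rotation":[0,0,0],"claw":40},
    {"translation":[16,-1,0],"rotation":[0,0,0],"claw":40},
    {"translation":[26,-1,0],"rotation":[0,0,0],"claw":40},
    {"translation":[36,-1,0],"rotation":[0,0,0],"claw":40},
    {"translation":[48,-1,0],"rotation":[0,0,0],"claw":40},
  ],
)

```text
clock: 6.75
tool_pos: [0.5711, 0.1219, 0.0046]
orientation: [-180.0, 0.0, -98.9]
force: [-0.2, -0.6, 0.0]
opening: 0.0401
gripper_force: 0.1
```

>>> arm_command(
  steps=[
    {"translation":[12,0,0],"rotation":[0,0,0],"claw":40},
    {"translation":[24,0,0],"rotation":[0,0,0],"claw":40},
    {"translation":[34,0,0],"rotation":[0,0,0],"claw":40},
    {"translation":[42,0,0],"rotation":[0,0,0],"claw":40},
    {"translation":[45,0,0],"rotation":[0,0,0],"claw":40},
  ],
)

```text
clock: 7.25
tool_pos: [0.5642, 0.0773, 0.0046]
orientation: [180.0, -0.0, -98.9]
force: [-0.1, 0.5, -0.8]
opening: 0.0396
gripper_force: 0.1
```

```bash
python3 coa.py 3 top; python3 go.py -t -0.05 -0.0005 0.0045 0
```

```text
top s,l mean [-0.07350329 -0.00141123] min [-0.10447216 -0.0445351 ] max [-0.04233363  0.04431422] circle ((-0.07867322862148285, -0.0005860873498022556), 0.045524563640356064) 859 px [326.76018626 240.35040745]
translation [86.2 -0.2  0.1] rotation [ 0. -0.  0.]
now [0.5642 0.0773 0.0046] rpy [ 1.7999e+02 -1.0000e-02 -9.8950e+01] s,l [-0.1362 -0.0007] clk 7.3 F [-0.2 -1.2  0.5]
```

View pics/top3.png

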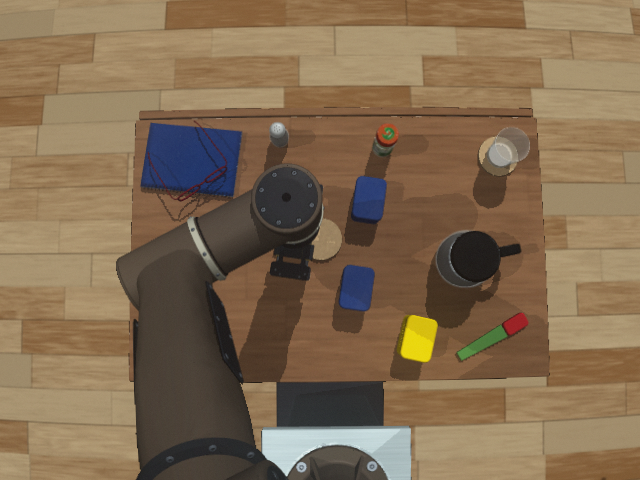

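The coaster at (327,240) is centred at the gap mouth (lateral span −44.5 to +44.3 mm). I'm pushing on slowly while watching the force.

>>> arm_command(
  steps=[
    {"translation":[6,0,0],"rotation":[0,0,0],"claw":40},
    {"translation":[13,0,0],"rotation":[0,0,0],"claw":40},
    {"translation":[20,0,0],"rotation":[0,0,0],"claw":40},
    {"translation":[27,0,0],"rotation":[0,0,0],"claw":40},
    {"translation":[34,0,0],"rotation":[0,0,0],"claw":40},
  ],
)

```text
clock: 7.8
tool_pos: [0.559, 0.0441, 0.0045]
orientation: [180.0, -0.0, -98.9]
force: [0.4, 0.3, 0.0]
opening: 0.04
gripper_force: 0.1
```

>>> arm_command(
  steps=[
    {"translation":[8,0,0],"rotation":[0,0,0],"claw":40},
    {"translation":[16,0,0],"rotation":[0,0,0],"claw":40},
    {"translation":[24,0,0],"rotation":[0,0,0],"claw":40},
    {"translation":[32,0,0],"rotation":[0,0,0],"claw":40},
    {"translation":[40,0,0],"rotation":[0,0,0],"claw":40},
  ],
)

```text
clock: 8.3
tool_pos: [0.5528, 0.0044, 0.0046]
orientation: [180.0, -0.0, -98.9]
force: [-0.3, -0.4, 0.3]
opening: 0.0404
gripper_force: 0.1
```

```bash
python3 go.py -t 0.067 -0.0003 0.0045 0
```

```text
translation [ 1.294e+02 -2.000e-01  1.000e-01] rotation [ 0.   -0.    0.01]
now [0.5528 0.0044 0.0046] rpy [180.    -0.   -98.91] s,l [-0.0624 -0.0006] clk 8.3 F [-0.3 -0.4  0.3]
```

Coaster centre is at about s=-12 mm, with no side forces. I'll continue.

>>> arm_command(
  steps=[
    {"translation":[8,0,0],"rotation":[0,0,0],"claw":40},
    {"translation":[16,0,0],"rotation":[0,0,0],"claw":40},
    {"translation":[24,0,0],"rotation":[0,0,0],"claw":40},
    {"translation":[32,0,0],"rotation":[0,0,0],"claw":40},
    {"translation":[40,0,0],"rotation":[0,0,0],"claw":40},
  ],
)

```text
clock: 8.8
tool_pos: [0.5466, -0.0351, 0.0046]
orientation: [180.0, 0.0, -98.9]
force: [-0.1, -0.1, 0.2]
opening: 0.0402
gripper_force: 0.1
```

>>> arm_command(
  steps=[
    {"translation":[8,0,0],"rotation":[0,0,0],"claw":40},
    {"translation":[16,0,0],"rotation":[0,0,0],"claw":40},
    {"translation":[24,0,0],"rotation":[0,0,0],"claw":40},
    {"translation":[32,0,0],"rotation":[0,0,0],"claw":40},
    {"translation":[38,0,0],"rotation":[0,0,0],"claw":40},
  ],
)

```text
clock: 9.3
tool_pos: [0.5407, -0.0727, 0.0045]
orientation: [180.0, -0.0, -98.9]
force: [-0.7, -0.0, 1.2]
opening: 0.0403
gripper_force: 0.1
```

```bash
python3 go.py -t 0.067 -0.0003 0.0045 0;  python3 coa.py 4 top side
```

```text
translation [51.3 -0.2  0. ] rotation [ 0.   -0.    0.01]
now [ 0.5407 -0.0727  0.0045] rpy [180.    -0.   -98.92] s,l [ 0.0157 -0.0006] clk 9.3 F [-0.7 -0.   1.2]
top s,l mean [ 0.08646017 -0.02249748] min [ 0.06484032 -0.04320775] max [0.11000142 0.00712666] circle ((0.08771607279777527, -0.018008539453148842), 0.03344021737575531) 244 px [398.8647541  260.86065574]
side s,l mean [0.05836963 0.03184103] min [0.04458695 0.01867093] max [0.07616495 0.04162879] circle ((0.06037595123052597, 0.02987605705857277), 0.01842012256383896) 40 px [361.275 222.225]
```

View pics/top4.png

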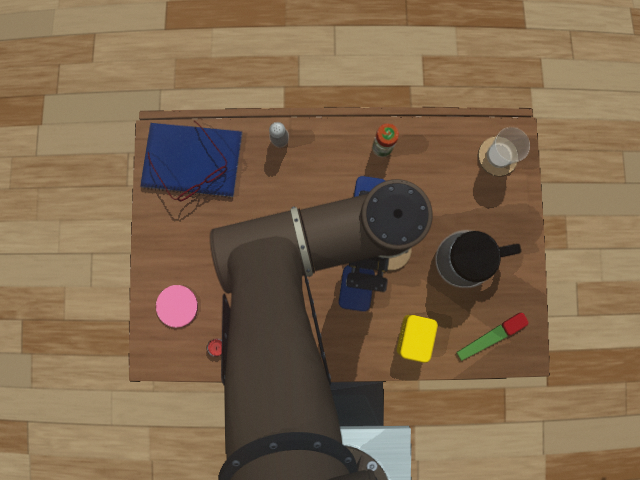

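The coaster's front edge shows at (405,258), beyond the tins, at s=110 mm. Before the final stretch I'm refining the carafe axis from the lid.

Run:
```python
from h import *
H=-98.95; M=np.array([.5437,-.0573]); ex=np.array([np.cos(np.radians(H)),np.sin(np.radians(H))]); ey=np.array([-ex[1],ex[0]])
z=np.load('top0.npz'); W=cloud('top',z['d']); Z=W[...,2]; X=(W[...,:2]-M)@np.c_[ex,ey]
roi=np.zeros(Z.shape,bool); roi[220:300,425:530]=1
for a,b in((.122,.14),(.11,.14),(.03,.14)):
    x=X[roi&(Z>a)&(Z<b)]; print(a,len(x),x.min(0),x.max(0),np.median(x,0))
    # lateral extent excluding handle
    y=x[abs(x[:,1])<.01]; print('  centre-strip s range',y[:,0].min(),y[:,0].max())
```

```text
0.122 1681 [ 0.172884  -0.0479393] [0.26652927 0.04701947] [ 0.21887019 -0.00190584]
  centre-strip s range 0.17288399609686073 0.266529269697257
0.11 2176 [ 0.16940181 -0.05132355] [0.30967318 0.04947409] [0.22026206 0.00056082]
  centre-strip s range 0.16940180918341613 0.27774500077153863
0.03 3132 [ 0.15862416 -0.06160049] [0.31808085 0.05697452] [ 0.2081991  -0.00419844]
  centre-strip s range 0.15862415916296824 0.27774500077153863
```

>>> arm_command(
  steps=[
    {"translation":[8,0,0],"rotation":[0,0,0],"claw":40},
    {"translation":[16,0,0],"rotation":[0,0,0],"claw":40},
    {"translation":[24,0,0],"rotation":[0,0,0],"claw":40},
    {"translation":[31,0,0],"rotation":[0,0,0],"claw":40},
    {"translation":[36,0,0],"rotation":[0,0,0],"claw":40},
  ],
)

```text
clock: 9.9
tool_pos: [0.5351, -0.1082, 0.0045]
orientation: [180.0, -0.0, -98.9]
force: [-0.4, -0.2, 0.3]
opening: 0.0401
gripper_force: 0.1
```

>>> arm_command(
  steps=[
    {"translation":[4,0,0],"rotation":[0,0,0],"claw":40},
    {"translation":[8,0,0],"rotation":[0,0,0],"claw":40},
    {"translation":[11,0,0],"rotation":[0,0,0],"claw":40},
    {"translation":[14,0,0],"rotation":[0,0,0],"claw":40},
    {"translation":[16,0,0],"rotation":[0,0,0],"claw":40},
  ],
)

```text
clock: 10.4
tool_pos: [0.5328, -0.1235, 0.0046]
orientation: [180.0, 0.0, -98.9]
force: [0.3, 0.1, 0.5]
opening: 0.0401
gripper_force: 0.1
```

>>> arm_command(
  steps=[
    {"translation":[0,0,0],"rotation":[0,0,0],"claw":40},
    {"translation":[-5,0,0],"rotation":[0,0,0],"claw":40},
    {"translation":[-15,0,0],"rotation":[0,0,0],"claw":40},
    {"translation":[-30,0,0],"rotation":[0,0,0],"claw":40},
    {"translation":[-45,0,0],"rotation":[0,0,0],"claw":40},
  ],
)

```text
clock: 10.9
tool_pos: [0.5401, -0.0774, 0.0046]
orientation: [-180.0, 0.0, -98.9]
force: [0.7, -0.4, -0.1]
opening: 0.04
gripper_force: 0.0
```

```bash
python3 go.py;  python3 coa.py 5 top side
```

```text
now [ 0.5401 -0.0774  0.0046] rpy [-179.99    0.    -98.9 ] s,l [ 0.0204 -0.0005] clk 10.9 F [ 0.7 -0.4 -0.1]
top s,l mean [ 0.1257082  -0.01108499] min [ 0.07772937 -0.04300063] max [0.15986213 0.03404721] circle ((0.11681311577558517, -0.00020292834960855544), 0.04455969110131264) 769 px [417.46814044 258.29388817]
side s,l mean [ 0.14004572 -0.02127399] min [ 0.12485143 -0.04265245] max [ 0.1596196  -0.00541895] circle ((0.1427702158689499, -0.022514477372169495), 0.023341242223978043) 72 px [401.83333333 219.19444444]
```

View pics/top5.png

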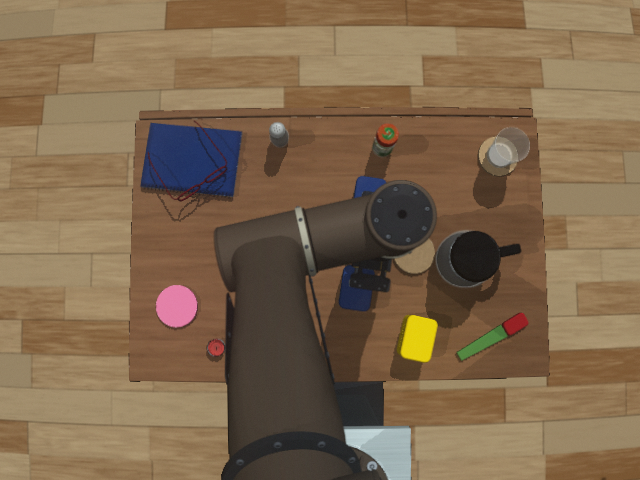

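The coaster at (413,256) lies beyond the tins. Its centre is about 103 mm from the carafe axis, and the carafe hasn't moved (lid still at 475,257), so I'm handing the job in.

```bash
python3 -c "
from plant import ctrl
print(ctrl.close_job())"
```

```text
the job is handed in; nothing more can be done
None
```

The coaster was pushed flat through the gap and lies about 5 mm from touching the carafe by camera measurement; the carafe and the bystanders were not moved, and the job is handed in (no verdict was returned).

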